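# Sort the soaps by shape and shut the soap box

### The job

Sort the soaps lying on the bathroom counter: put the two rectangular bars in the grey soap box and the two round tablets in the white wire basket, setting them in rather than dropping them from a height, then shut the lid of the soap box fully. Leave the other toiletries where they are.

Things in the scene. Friction and masses are not known exactly. Their poses are not given: they have to be found in the camera images.
- soapbox: grey plastic open-topped soap box with a hinged lid, fixed to the counter; outside 122 (its x) x 172 (its y) x 46 mm high, walls and floor 5 mm thick; origin at the centre of its underside, z up; the lid hinge runs along its y at the +x rim (the side away from the robot)
- soaplid (a joint): hinge of the box's lid: 0 = shut flat on the rim, grows as it opens; about 1.57 = upright, stop at 2.1; the stiff hinge stays at any angle, so the lid must be pushed all the way down. The lid is a 6 mm thick plate covering the whole box
- soaplid_handle (a point): the small steel knob on the lid's outer face; it stands near the lid's free edge, far from the hinge
- soaplid_hinge (a point): midpoint of the lid's hinge line, at the box's +x rim
- basket: open white wire basket, fixed to the counter; outside 122 (its x) x 172 (its y) x 46 mm high, sides 5 mm, floor 4 mm thick; origin at the centre of its underside, z up
- bar0: rectangular cream-coloured bar of soap, 62 (its x) x 40 (its y) x 24 mm high, 60 g, lying flat; origin at the centre of its underside
- bar1: rectangular cream-coloured bar of soap, 62 (its x) x 40 (its y) x 24 mm high, 60 g, lying flat; origin at the centre of its underside
- round0: round cream-coloured tablet of soap, a disc 48 mm across and 24 mm high, 50 g, lying flat; origin at the centre of its underside
- round1: round cream-coloured tablet of soap, a disc 48 mm across and 24 mm high, 50 g, lying flat; origin at the centre of its underside
- creamjar: low amber glass cream jar with a white cap, 42 mm across, 42 mm high, standing among the soaps; a bystander; origin at the centre of its underside
- nailbrush: wooden nail brush, 85 x 34 x 28 mm, bristles down; a bystander; origin at the centre of its underside
- tumbler: white ceramic tumbler, 72 mm across, 95 mm high; a bystander; origin at the centre of its underside
- shampoo: clear shampoo bottle with a yellow cap, 60 mm across, 170 mm high; a bystander; origin at the centre of its underside
- talcum: white talcum canister, 50 mm across, 100 mm high; a bystander; origin at the centre of its underside
- comb: flat black comb, 150 mm long, 6 mm thick; a bystander; origin at the centre of its underside
Not all that is in view belongs to the job. Of the things that look like the basket, the smaller one is meant. What is shaped like the bar1 but blue is not meant.

How it is judged:
By the outcome, as a careful person would: the job done as asked, in the order asked, and still so for the second after the job is handed in, with the robot touching nothing.
It also fails if it takes over 72 s, if anything falls off the work surface, if the arm or the gripper's body presses on something with over 40 N, if the wrist force passes 120 N, or if a joint passes its speed limit or range.

### The arm

A 6-joint arm with a two-finger parallel gripper is mounted at the origin on the work surface. World frame = base frame: x ahead of the robot, y to its left, z up, the work surface at z = 0. Lengths are in mm, angles in rad, forces in N, time in s.
With the tool pointing down it reaches from about 350 to 875 mm from the base axis. Payload 4.2 kg.
Tool frame: the origin (TCP) lies at the very end of the fingers, on their centre line; the grasp point (between the pads) lies 19 mm behind it; z points along the fingers, y is the line along which they close (so a half turn about z gives the same grasp; the last joint's range is limited). The gripper opens to 85 mm and grips with 20 to 120 N. Pads are 22 mm wide; open, the fingers measure 114 mm over their backs; the gripper's body (76 mm by 85 mm) begins 54 mm behind the grasp point. The pads swing forward as they close: fully open they stand 13 mm farther back than shut.
Start: joints at [1.469, 0.385, 0.008, 0, -1.194, -0.259], TCP at [220.606, 584.75, 231.312] pointing down, gripper open.
Joint ranges: [-3.14, 3.14], [-1.21, 2.06], [-1.07, 1.41], [-3.16, 2.05], [-2.99, -0.16], [-3.1, 3.1]. Speed limits (rad/s): [2.79, 2.79, 3.14, 3.14, 3.14, 3.14].

### API

Orientations are given as a unit quaternion [x, y, z, w].
In Python, from bench import read_state, get_image, get_calibration, job_done gives the robot as it stands.
- The arm moves only by the shell command python3 -m creep 'ROWS'. ROWS is a JSON object of lists of equal length, an entry for each row: "translation": the shift along the world's x, y, z in cm, a list of three; "delta_rot": the turn, a rotation vector about the world's x, y, z in degrees, a list of three; "hand": the finger opening in cm, from 0 to 8.54. A call has 1 to 8 rows; each row is the pose to reach, as a shift and turn from the pose commanded when the call began; what a row does not reach only later rows make up. A row lasts 1/8 s, in which the tool goes at most 62.5 mm and 10.7 degrees, less where a joint would pass 70% of its speed; a pose out of reach is approached as far as the arm can. A call with a gripper value outside its range is refused whole. The fingers move at their own pace and stop on an object; the grip force is fixed at half the most. Time passes only in rows, so rows that repeat a pose let the fingers close. It gives the time, the measured TCP pose, the force, the opening and the grip force at its end, in the units of the state.
- read_state(): the state, without advancing time (a new reading comes with each control period).
- get_image(name): name is "side" or "top" or "wrist"; returns (picture, depth): 400x640x3 uint8, red, green, blue; 400x640 float32, mm along the optical axis (not along the pixel's ray), 0 where there is no reading.
- get_calibration(name): a dict with "intrinsics" (3x3 intrinsics, pixels), "xyz" and "attitude" of the camera in the world. Camera axes: x right, y down, z forward; pixel columns grow to the right and rows downward; lengths in mm; the calibration is good to about 2 mm. The wrist camera is an equidistant fisheye: a pixel r from the principal point sees the ray r / f radians off the axis. A picture is of the moment at which its call begins: read the wrist's pose just before it. get_calibration takes no time and is no camera call; for the wrist camera it gives the pose at the moment of the call.
- job_done(): hands the job in; it is judged then, once.
The state is a dict: "clock": time; "joints": joint angles; "joint_vel": joint speeds; "joint_efforts": joint torques, N m; "position": TCP position; "ee_rot": TCP orientation; "contact_force": force on the tool from outside, world axes, zero at the start; "wrist_torque": the same for the moment, N m; "gripper_width": finger opening in mm; "grasp_force": force on a finger pad.
Only numpy, scipy, OpenCV 4.12 (cv2) and the standard library are available. Lean on these libraries where they do the work, as an engineer would, in place of code of your own. Each camera call takes 0.05 s, during which the arm holds its last target. There are 200 camera calls.

## Working session

There is one attempt and no reset: what is moved stays moved. The work goes in short steps, Python scripts to look and compute and a shell command to move; the robot and the scene stay as the last step left them, time stands still between calls to the robot, and variables do not carry over. Pictures are saved under pics/ and viewed, at most 10 in all, crops included, and the job is handed in when it is done.

```bash
mkdir -p pics; ls
python3 - <<'E'
from bench import *
import cv2,numpy as np
for n in ("top","side"):
    c=get_calibration(n);print(n,c)
    p,d=get_image(n);np.savez(f"pics/{n}.npz",p=p,d=d)
    cv2.imwrite(f"pics/{n}0.png",p[:,:,::-1])
s=read_state();print(s["position"],s["ee_rot"],s["clock"])
E
```

```text
pics
top {'intrinsics': array([[506.85104164,   0.        , 324.89760216],
       [  0.        , 506.85104164, 202.49249979],
       [  0.        ,   0.        ,   1.        ]]), 'xyz': array([ 336.63121934,  -17.47161858, 1534.65294737]), 'attitude': array([-0.69542805,  0.71661875, -0.03015266,  0.04391134])}
side {'intrinsics': array([[480.94808081,   0.        , 308.91318683],
       [  0.        , 480.94808081, 198.37356532],
       [  0.        ,   0.        ,   1.        ]]), 'xyz': array([ 114.34800537, -748.0926421 ,  985.69124736]), 'attitude': array([ 0.9026283 , -0.23285407,  0.080986  , -0.35282064])}
[220.45849039 584.28367413 230.32053719] [ 9.83757359e-01 -1.79500652e-01 -1.23587058e-04  9.79682635e-04] 0.1
```

View pics/top0.png

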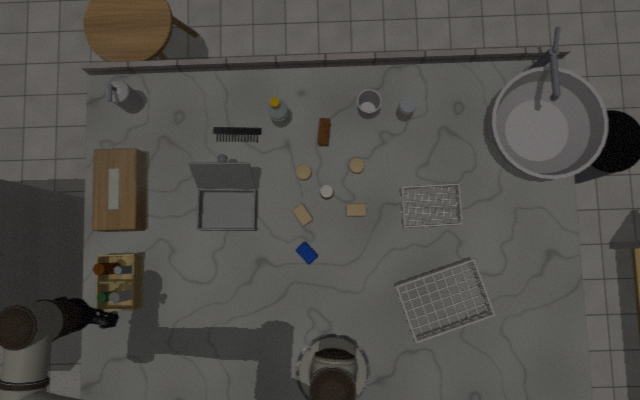

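View pics/side0.png

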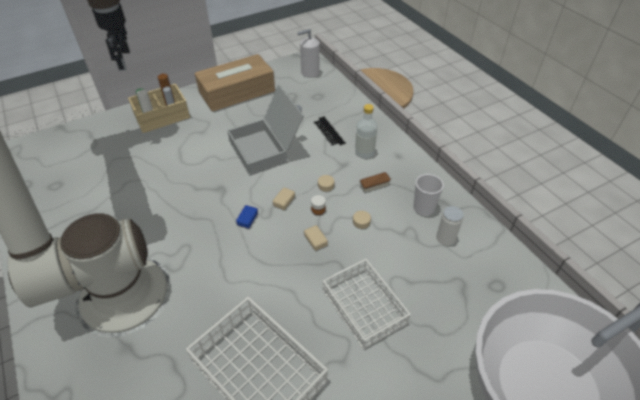

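The top view shows cream bars at (303,214) and (356,210), and cream rounds at (303,172) and (357,165). The jar is at (326,191) between them and the soap box is at (227,210) with its lid up.
Possible mix-ups:
- **Bar:** the blue block at (307,253) is the decoy. The brown nailbrush at (324,131) isn't a bar.
- **Basket:** the small one at (431,206) is meant, not the large one at (444,299).
- **Soap box:** the wooden box at (116,190) and the caddy at (116,281) are not the grey box.
- **Round tablet:** the jar's cap at (326,191) could be taken for one.

Next I'll measure these and check the choice in one close crop.

```bash
cat > h.py <<'E'
import numpy as np,cv2
from scipy.spatial.transform import Rotation as R
from bench import *
def rays(n,uv,c=None):
    c=c or get_calibration(n);K=c["intrinsics"];uv=np.atleast_2d(np.asarray(uv,float))
    x=(uv-K[:2,2])/[K[0,0],K[1,1]]
    if n=="wrist":
        r=np.linalg.norm(x,axis=1,keepdims=True)+1e-9
        v=np.hstack([x/r*np.sin(r),np.cos(r)])
    else: v=np.hstack([x,np.ones((len(x),1))])
    return np.array(c["xyz"]),R.from_quat(c["attitude"]).apply(v)
def plane(n,uv,z,c=None):
    o,v=rays(n,uv,c);return o+v*((z-o[2])/v[:,2])[:,None]
def blobs(p,lo,hi,amin=60,amax=1e9):
    m=cv2.inRange(cv2.cvtColor(p,cv2.COLOR_RGB2HSV),lo,hi)
    cs,_=cv2.findContours(m,cv2.RETR_EXTERNAL,cv2.CHAIN_APPROX_NONE)
    return [c[:,0,:] for c in cs if amin<cv2.contourArea(c)<amax]
def rect(P): # min area rect of plane points, mm -> centre,size,angle of long side deg
    (cx,cy),(w,h),a=cv2.minAreaRect(P[:,:2].astype(np.float32))
    if w<h: w,h,a=h,w,a+90
    return np.round([cx,cy,w,h,(a+90)%180-90],1)
E
python3 - <<'E'
from h import *
for n in ("top","side"):
    f=np.load(f"pics/{n}.npz");p=f["p"];d=f["d"]
    for c in blobs(p,(8,50,90),(28,255,255),50,800):
        P=plane(n,c,24 if n=="top" else 12);u=c.mean(0)
        print(n,u.round(),rect(P),"depth",d[int(u[1]),int(u[0])], "pixel hsv",cv2.cvtColor(p,cv2.COLOR_RGB2HSV)[int(u[1]),int(u[0])])
f=np.load("pics/top.npz");p=f["p"];d=f["d"]
# heights map from depth
v,u=np.mgrid[0:400,0:640];o,r=rays("top",np.c_[u.ravel(),v.ravel()])
P=(o+r*d.ravel()[:,None]).reshape(400,640,3)
for nm,(x0,x1,y0,y1) in dict(box=(185,270,150,240),basket=(395,470,178,235)).items():
    q=P[y0:y1,x0:x1];z=q[...,2]
    s=(z>38)&(z<56); print(nm,s.sum(),rect(q[s]),"z",np.median(z[s]), "max",np.percentile(z,99.5))
    if nm=="box":
        s=(z>60);k=q[s];print("lid",k.min(0),k.max(0))
        fl=(z>1)&(z<12);
cv2.imwrite("pics/crop.png",cv2.resize(p[120:270,180:480,::-1],None,fx=2.6,fy=2.6,interpolation=cv2.INTER_CUBIC))
E
```

```text
top [121. 276.] [294.7 622.9  66.1  14.6 -88.6] depth 0.0 pixel hsv [ 19 107 100]
top [115. 257.] [345.8 643.3 112.1  29.7  88.3] depth 1532.0682 pixel hsv [ 20 105  97]
top [638. 272.] [ 263.1 -894.7  142.    11.6   -5.3] depth 2086.0752 pixel hsv [ 20 104 105]
top [302. 214.] [462.3  80.4  59.2  36.5  32.2] depth 1518.6786 pixel hsv [ 18  87 111]
top [356. 209.] [473.6 -81.3  56.9  36.   88.2] depth 1512.586 pixel hsv [ 18  80 115]
top [ 95. 214.] [484.2 701.5  87.9  15.1  -1.5] depth 1473.4912 pixel hsv [ 15 115  91]
top [303. 171.] [592.9  73.8  44.3  43.2 -19.8] depth 1529.5243 pixel hsv [ 20  87 112]
top [356. 165.] [608.2 -89.   43.1  42.9 -46.6] depth 1530.942 pixel hsv [ 20  83 108]
top [125. 193.] [557.5 613.6 237.8  48.2   3.3] depth 1461.8181 pixel hsv [17 95 89]
top [274. 101.] [814.2 157.6  29.7  29.4 -20.8] depth 1403.4812 pixel hsv [ 23 230 113]
side [315. 237.] [474.9 -83.6  67.4  39.8  89.3] depth 1221.0269 pixel hsv [ 20  62 182]
side [361. 219.] [609.8 -90.   55.3  39.7  57.9] depth 1252.4333 pixel hsv [ 21  63 183]
side [284. 198.] [463.9  78.6  67.5  41.   33.4] depth 1306.869 pixel hsv [ 21  60 182]
side [326. 183.] [594.4  70.8  55.2  39.7  60.7] depth 1347.4681 pixel hsv [ 20  61 183]
side [375. 180.] [719.9  12.2  86.6  39.7  -7.5] depth 1342.5961 pixel hsv [ 14 126 109]
side [368. 108.] [886.1 299.3  48.5  33.3  60.1] depth 1329.1176 pixel hsv [ 23 151 186]
box 498 [489.  305.4 173.6 130.2  88.3] z 47.403105933527286 max 159.90079191185754
lid [336.63121934 -17.47161858  60.01757986] [ 634.98037589  388.82208883 1534.65294737]
basket 325 [ 476.7 -302.8  173.1  122.   -88.6] z 45.92745176003359 max 52.90961051917152
```

View pics/crop.png

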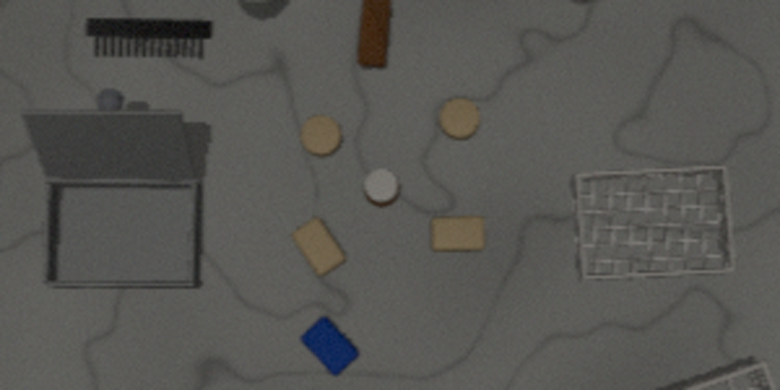

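The crop confirms the choice: bars at crop (319,246) and (457,233), rounds at (321,134) and (459,118). The jar is at (381,185), the blue decoy at (330,346), the open grey box on the left and the small basket on the right. Top and side views agree to about 2 mm and the sizes fit. First I'll go above bar0 at (463,79.5), closing direction 122.5°.

```bash
cat > to.py <<'E'
import sys
from h import *
s=read_state();x,y,z,a=map(float,sys.argv[1:5])
Rm=R.from_quat(s["ee_rot"]).as_matrix();cur=np.degrees(np.arctan2(Rm[1,1],Rm[0,1]))
da=(a-cur+180)%360-180
t=R.from_euler('z',da,degrees=True).as_matrix()@Rm
print("t",round(s["clock"],2),"pos",np.round(s["position"],1),"shift cm",np.round((np.array([x,y,z])-s["position"])/10,2),"turn",round(da,1),"tilt",np.round(Rm[:,2],3),"j",np.round(s["joints"],2),"w",round(s["gripper_width"],1),"F",np.round(s["contact_force"],1))
E
python3 -m creep '{"translation":[[3,-6.2,-1.6],[6,-12.5,-3.2],[9,-18.8,-4.9],[12,-25,-6.5],[15,-31.3,-8],[18,-37.5,-9.7],[21,-43.8,-11.3],[24.2,-50.5,-13]],"delta_rot":[[0,0,7],[0,0,14],[0,0,21],[0,0,28],[0,0,35],[0,0,42],[0,0,48],[0,0,53.2]],"hand":[8.5,8.5,8.5,8.5,8.5,8.5,8.5,8.5]}'; python3 to.py 463 79.5 100 -57.5
```

```text
clock: 1.1
position: [431.6, 143.8, 117.8]
ee_rot: [0.959, 0.282, 0.0, -0.0]
contact_force: [1.7, 0.2, -0.7]
gripper_width: 84.7
grasp_force: 0.0
t 1.1 pos [431.6 143.8 117.8] shift cm [ 3.14 -6.43 -1.78] turn -0.2 tilt [ 0.  0. -1.] j [ 0.68  0.22 -0.55  0.   -0.79  1.46] w 84.7 F [ 1.7  0.2 -0.7]
```

```bash
python3 -m creep '{"translation":[[0,0,0],[0,0,0]],"delta_rot":[[0,0,0],[0,0,0]],"hand":[8.5,8.5]}'; python3 to.py 463 79.5 60 -57.5
```

```text
clock: 1.35
position: [431.3, 145.5, 118.1]
ee_rot: [0.96, 0.279, 0.0, 0.0]
contact_force: [0.4, 0.6, 0.5]
gripper_width: 84.6
grasp_force: 0.0
t 1.35 pos [431.3 145.5 118.1] shift cm [ 3.17 -6.6  -5.81] turn 0.0 tilt [ 0. -0. -1.] j [ 0.68  0.22 -0.55  0.   -0.79  1.45] w 84.6 F [0.4 0.6 0.5]
```

```bash
python3 -m creep '{"translation":[[1.6,-3.3,-1],[3.2,-6.6,-2],[3.2,-6.6,-2.5],[3.2,-6.6,-2.5]],"delta_rot":[[0,0,0],[0,0,0],[0,0,0],[0,0,0]],"hand":[8.5,8.5,8.5,8.5]}'
python3 - <<'E'
from h import *
c=get_calibration("wrist");p,d=get_image("wrist");cv2.imwrite("pics/w1.png",p[:,:,::-1]);print(c)
for b in blobs(p,(8,40,60),(28,255,255),300):
    print(b.mean(0).round(),rect(plane("wrist",b,24,c)))
E
python3 to.py 463 79.5 2 -57.5
```

```text
clock: 1.85
position: [462.9, 80.8, 93.1]
ee_rot: [0.96, 0.281, -0.0, -0.0]
contact_force: [0.0, -0.8, -0.3]
gripper_width: 85.0
grasp_force: 0.0
{'intrinsics': array([[309.70691629,   0.        , 322.94744143],
       [  0.        , 309.70691629, 204.05866303],
       [  0.        ,   0.        ,   1.        ]]), 'xyz': array([532.11146734, 125.25518593, 235.61583647]), 'attitude': array([ 0.86575422, -0.47315514, -0.07771406,  0.14336791])}
[475. 288.] [476.5 -75.   74.2  40.8 -89.6]
[327. 213.] [466.2  79.2  62.9  39.   32.6]
[440. 189.] [529.7  18.1  38.4  23.9  -1.5]
[562. 180.] [604.8 -81.1  63.9  45.8 -70.2]
[430.  77.] [591.1  73.7  50.1  45.5 -53.2]
[556.  26.] [715.2   6.9  86.9  36.   -6.7]
t 1.9 pos [463.   81.   93.4] shift cm [-0.   -0.15 -9.14] turn -0.2 tilt [ 0.  0. -1.] j [ 0.52  0.28 -0.55  0.   -0.74  1.62] w 85.2 F [ 0.6  0.7 -0.4]
```

View pics/w1.png

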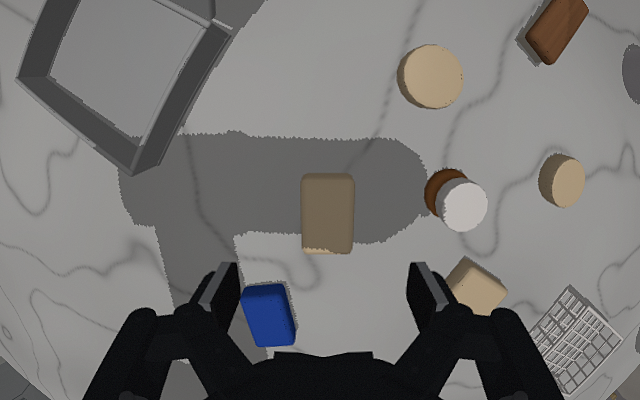

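The wrist view shows bar0 at (327,213) between the open fingers, the jar clear at (462,206), and the blue decoy at (270,315). The ray cast gives (466,79) at 32.6°, which agrees with the other views. Descend and grip.

```bash
python3 -m creep '{"translation":[[0.1,-0.1,-4],[0.1,-0.1,-7.5],[0.1,-0.1,-9],[0.1,-0.1,-9],[0.1,-0.1,-9],[0.1,-0.1,-9],[0.1,-0.1,-9],[0.1,-0.1,-9]],"delta_rot":[[0,0,0],[0,0,0],[0,0,0],[0,0,0],[0,0,0],[0,0,0],[0,0,0],[0,0,0]],"hand":[8.5,8.5,8.5,3,3,3,3,3]}'; python3 to.py 485 343 80 -181.7
```

```text
clock: 2.9
position: [465.2, 79.4, 4.5]
ee_rot: [0.96, 0.28, 0.002, -0.0]
contact_force: [-0.9, 2.3, 7.1]
gripper_width: 38.8
grasp_force: 62.2
t 2.9 pos [465.2  79.4   4.5] shift cm [ 1.98 26.36  7.55] turn -124.3 tilt [ 0.003  0.002 -1.   ] j [ 0.51  0.44 -0.63  0.   -0.5   1.62] w 38.8 F [-0.9  2.3  7.1]
```

```bash
python3 -m creep '{"translation":[[0,0,4],[0,0,8],[0,4,8.5],[0.5,9,8.5],[1,13,8.5],[1.5,17,8.5],[2,21,8.5],[2,26.4,8.5]],"delta_rot":[[0,0,0],[0,0,-10],[0,0,-20],[0,0,-30],[0,0,-40],[0,0,-50],[0,0,-60],[0,0,-70]],"hand":[3,3,3,3,3,3,3,3]}' && python3 -m creep '{"translation":[[0,0,0],[0,0,0],[0,0,0],[0,0,0],[0,0,0],[0,0,0],[0,0,0]],"delta_rot":[[0,0,-10],[0,0,-20],[0,0,-30],[0,0,-40],[0,0,-50],[0,0,-54.3],[0,0,-54.3]],"hand":[3,3,3,3,3,3,3]}'; python3 to.py 485 343 10 -181.7
python3 - <<'E'
from h import *
c=get_calibration("wrist");p,d=get_image("wrist");cv2.imwrite("pics/w2.png",p[:,:,::-1])
E
```

```text
clock: 3.9
position: [484.1, 343.1, 88.3]
ee_rot: [0.946, -0.325, -0.0, 0.0]
contact_force: [1.4, -0.0, -0.8]
gripper_width: 38.7
grasp_force: 61.4
clock: 4.78
position: [483.9, 342.3, 88.2]
ee_rot: [-0.696, 0.718, 0.0, -0.0]
contact_force: [0.0, 1.3, -0.1]
gripper_width: 38.4
grasp_force: 61.4
t 4.78 pos [483.9 342.3  88.2] shift cm [ 0.11  0.07 -7.82] turn 0.0 tilt [-0.  0. -1.] j [ 0.89  0.47 -0.26 -0.   -0.85 -0.92] w 38.4 F [ 0.   1.3 -0.1]
```

View pics/w2.png

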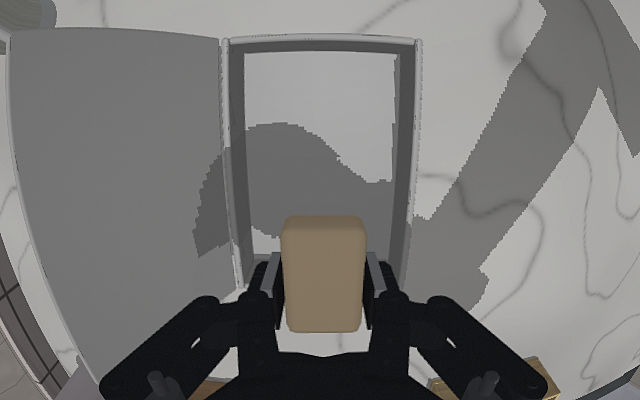

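The bar is held at (323,273), square to the box, whose near rim corners are at about (228,40) and (420,40). I'll check the rim position by ray cast before lowering.

Run:
```python
from h import *
print(plane("wrist",[(231,40),(420,40),(416,180),(222,40),(238,280)],46).round(1))
```

```text
[[534.8 216.8  46. ]
 [421.7 219.7  46. ]
 [423.5 307.5  46. ]
 [540.6 216.   46. ]
 [545.9 378.   46. ]]
```

```bash
python3 -m creep '{"translation":[[0,0,-3],[0,0,-5.5],[0,0,-7],[0,0,-7.8],[0,0,-7.8],[0,0,-7.8],[0,0,-7.8],[0,0,-7.8]],"delta_rot":[[0,0,0],[0,0,0],[0,0,0],[0,0,0],[0,0,0],[0,0,0],[0,0,0],[0,0,0]],"hand":[3,3,3,3,3,5.5,5.5,5.5]}'; python3 to.py 475 -81 90 -181.5
```

```text
clock: 5.82
position: [484.3, 342.7, 10.5]
ee_rot: [-0.696, 0.718, 0.0, 0.0]
contact_force: [0.1, -0.2, -0.1]
gripper_width: 54.9
grasp_force: 0.0
t 5.83 pos [484.3 342.7  10.5] shift cm [ -0.93 -42.37   7.95] turn 0.3 tilt [ 0.     0.001 -1.   ] j [ 0.89  0.57 -0.32  0.   -0.68 -0.92] w 54.9 F [ 0.1 -0.2 -0.1]
```

```bash
python3 -m creep '{"translation":[[0,0,5],[0,0,9],[0,-6,9],[0,-12,9],[0,-18,9],[0,-24,9],[-0.5,-30,9],[-0.9,-36,9]],"delta_rot":[[0,0,0],[0,0,0],[0,0,0],[0,0,0],[0,0,0],[0,0,0],[0,0,0],[0,0,0]],"hand":[5.5,5.5,5.5,8.5,8.5,8.5,8.5,8.5]}' && python3 -m creep '{"translation":[[0,-3,0],[0,-6.4,0],[0,-6.4,0]],"delta_rot":[[0,0,0],[0,0,0],[0,0,0]],"hand":[8.5,8.5,8.5]}'
python3 - <<'E'
from h import *
c=get_calibration("wrist");p,d=get_image("wrist")
for b in blobs(p,(8,40,60),(28,255,255),300):
    print(b.mean(0).round(),rect(plane("wrist",b,24,c)))
E
python3 to.py 474.5 -82 3.5 -181.5
```

```text
clock: 6.82
position: [474.9, -19.2, 100.6]
ee_rot: [-0.696, 0.718, -0.0, 0.0]
contact_force: [0.9, -0.7, -0.2]
gripper_width: 85.3
grasp_force: 0.0
clock: 7.2
position: [474.9, -83.1, 100.2]
ee_rot: [-0.695, 0.719, -0.0, 0.0]
contact_force: [-0.2, -0.4, -0.7]
gripper_width: 85.0
grasp_force: 0.0
[266. 290.] [523.3 -14.3  38.4  25.9 -19.2]
[104. 296.] [714.3   5.6  87.1  36.8  -6.7]
[168. 205.] [602.5 -94.8  56.6  46.1  37.8]
[324. 208.] [473.5 -87.6  63.7  38.8 -89.5]
t 7.25 pos [475.1 -82.2 100.3] shift cm [-0.06  0.02 -9.68] turn 0.4 tilt [ 0.  0. -1.] j [ 0.17  0.29 -0.51 -0.   -0.77 -0.2 ] w 84.9 F [-0.1  1.1 -0.3]
```

```bash
python3 -m creep '{"translation":[[-0.1,-0.2,-4],[-0.1,-0.2,-7.8],[-0.1,-0.2,-9.6],[-0.1,-0.2,-9.6],[-0.1,-0.2,-9.6],[-0.1,-0.2,-9.6],[-0.1,-0.2,-9.6],[-0.1,-0.2,-9.6]],"delta_rot":[[0,0,0],[0,0,0],[0,0,0],[0,0,0],[0,0,0],[0,0,0],[0,0,0],[0,0,0]],"hand":[8.5,8.5,8.5,3,3,3,3,3]}' && python3 -m creep '{"translation":[[0,0,4],[0,0,8.5],[0,6,9],[0,12,9],[0,18,9],[0,24,9],[0.5,30,9],[0.9,34.5,9]],"delta_rot":[[0,0,0],[0,0,0],[0,0,0],[0,0,0],[0,0,0],[0,0,0],[0,0,0],[0,0,0]],"hand":[3,3,3,3,3,3,3,3]}'; python3 to.py 483.5 266 11 -181.7
python3 - <<'E'
from h import *
p,d=get_image("wrist");cv2.imwrite("pics/w3.png",p[:,:,::-1])
E
```

```text
clock: 8.25
position: [475.4, -83.0, 5.6]
ee_rot: [-0.696, 0.718, -0.001, 0.001]
contact_force: [0.2, 2.3, 5.5]
gripper_width: 38.6
grasp_force: 61.8
clock: 9.25
position: [482.8, 264.0, 94.4]
ee_rot: [-0.697, 0.718, 0.0, 0.0]
contact_force: [0.4, 0.5, -0.2]
gripper_width: 38.7
grasp_force: 60.9
t 9.25 pos [482.8 264.   94.4] shift cm [ 0.07  0.2  -8.34] turn 0.0 tilt [ 0.     0.001 -1.   ] j [ 0.79  0.4  -0.36 -0.   -0.81 -0.82] w 38.7 F [ 0.4  0.5 -0.2]
```

View pics/w3.png

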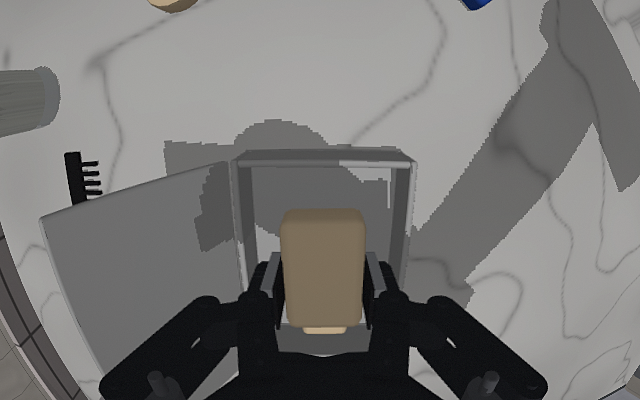

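Bar1 is held at (323,265) over the free half of the box, with bar0 just visible behind it at (324,330). Lower it.

```bash
python3 -m creep '{"translation":[[0,0,-3],[0,0,-6],[0,0,-7.6],[0,0,-8.4],[0,0,-8.4],[0,0,-8.4],[0,0,-8.4],[0,0,-8.4]],"delta_rot":[[0,0,0],[0,0,0],[0,0,0],[0,0,0],[0,0,0],[0,0,0],[0,0,0],[0,0,0]],"hand":[3,3,3,3,3,5.5,5.5,5.5]}'; python3 -m creep '{"translation":[[0,0,5],[0,0,10],[1,-6,10],[2.5,-12,10],[7,-15,10],[11,-19,10],[11,-19,10],[11,-19,10]],"delta_rot":[[0,0,0],[0,0,0],[0,0,0],[0,0,0],[0,0,0],[0,0,0],[0,0,0],[0,0,0]],"hand":[5.5,5.5,5.5,8.5,8.5,8.5,8.5,8.5]}'; python3 to.py 592.5 73 5 -181.7
python3 - <<'E'
from h import *
c=get_calibration("wrist");p,d=get_image("wrist")
for b in blobs(p,(8,40,60),(28,255,255),300):
    print(b.mean(0).round(),rect(plane("wrist",b,24,c)))
E
```

```text
clock: 10.3
position: [483.3, 261.7, 10.4]
ee_rot: [-0.696, 0.718, -0.0, 0.0]
contact_force: [0.3, 0.1, -0.5]
gripper_width: 55.1
grasp_force: 0.0
clock: 11.3
position: [592.6, 71.3, 109.7]
ee_rot: [-0.696, 0.718, 0.0, -0.0]
contact_force: [-0.3, -0.5, 0.3]
gripper_width: 85.0
grasp_force: 0.0
t 11.3 pos [592.6  71.3 109.7] shift cm [-1.000e-02  1.700e-01 -1.047e+01] turn 0.1 tilt [-0.001 -0.    -1.   ] j [ 0.39  0.45 -0.22 -0.   -0.9  -0.42] w 85.0 F [-0.3 -0.5  0.3]
[ 69. 378.] [1040.2  372.5  167.2   76.2   37.4]
[322. 206.] [592.5  68.3  50.6  45.6  86.4]
[174. 138.] [714.4   5.5  85.5  34.1  -6.6]
[295.  14.] [608.7 -77.5  46.4  29.2  -4.2]
```

```bash
python3 -m creep '{"translation":[[0,0,-4],[0,0,-8],[0,0,-10.4],[0,0,-10.4],[0,0,-10.4],[0,0,-10.4],[0,0,-10.4],[0,0,-10.4]],"delta_rot":[[0,0,0],[0,0,0],[0,0,0],[0,0,0],[0,0,0],[0,0,0],[0,0,0],[0,0,0]],"hand":[8.5,8.5,8.5,3.5,3.5,3.5,3.5,3.5]}' && python3 -m creep '{"translation":[[0,0,5],[0,0,10],[-1.5,-5.5,10.5],[-3,-11.5,10.5],[-4.5,-17.5,10.5],[-6,-23.5,10.5],[-7.5,-29.5,10.5],[-8.5,-33.5,10.5]],"delta_rot":[[0,0,0],[0,0,0],[0,0,0],[0,0,0],[0,0,0],[0,0,0],[0,0,0],[0,0,0]],"hand":[3.5,3.5,3.5,3.5,3.5,3.5,3.5,3.5]}'; python3 to.py 477 -343 80 -181.7
```

```text
clock: 12.35
position: [594.3, 72.4, 8.2]
ee_rot: [-0.696, 0.718, -0.001, 0.002]
contact_force: [-2.4, 2.6, 6.3]
gripper_width: 45.2
grasp_force: 61.9
clock: 13.35
position: [507.0, -265.8, 111.5]
ee_rot: [-0.695, 0.719, -0.0, 0.0]
contact_force: [0.3, -0.3, -0.2]
gripper_width: 45.1
grasp_force: 61.8
t 13.35 pos [ 507.  -265.8  111.5] shift cm [-3.   -7.72 -3.15] turn 0.2 tilt [ 0.001 -0.    -1.   ] j [-0.2   0.41 -0.28 -0.   -0.88  0.17] w 45.1 F [ 0.3 -0.3 -0.2]
```

```bash
python3 -m creep '{"translation":[[-1.5,-4,0],[-3,-7.7,0],[-3,-7.7,0],[-3,-7.7,0]],"delta_rot":[[0,0,0],[0,0,0],[0,0,0],[0,0,0]],"hand":[3.5,3.5,3.5,3.5]}'
python3 - <<'E'
from h import *
c=get_calibration("wrist");p,d=get_image("wrist");cv2.imwrite("pics/w4.png",p[:,:,::-1])
for b in blobs(p,(8,40,60),(28,255,255),300):
    print(b.mean(0).round(),rect(plane("wrist",b,120,c)))
E
python3 to.py 477 -343 13 -181.7
```

```text
clock: 13.85
position: [478.0, -340.3, 111.3]
ee_rot: [-0.696, 0.718, -0.0, 0.0]
contact_force: [0.7, 0.3, 0.2]
gripper_width: 45.4
grasp_force: 61.8
[323. 268.] [ 477.6 -342.1   56.3   47.1  -88.8]
t 13.9 pos [ 478.3 -339.8  111.3] shift cm [-0.13 -0.32 -9.83] turn 0.0 tilt [ 0.  0. -1.] j [-0.34  0.43 -0.25 -0.   -0.89  0.31] w 45.2 F [0.2 0.6 0.1]
```

View pics/w4.png

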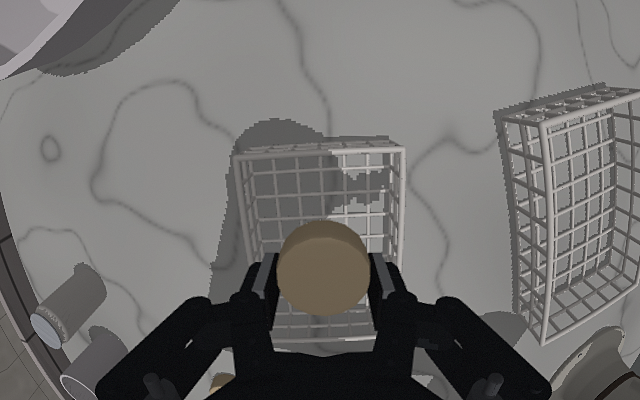

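The tablet is held centred at (323,268) over the small basket, whose rim runs from column 237 to 405. Lower and release.

```bash
python3 -m creep '{"translation":[[0,-0.1,-4],[0,-0.1,-7],[0,-0.1,-9],[0,-0.1,-9.8],[0,-0.1,-9.8],[0,-0.1,-9.8],[0,-0.1,-9.8],[0,-0.1,-9.8]],"delta_rot":[[0,0,0],[0,0,0],[0,0,0],[0,0,0],[0,0,0],[0,0,0],[0,0,0],[0,0,0]],"hand":[3.5,3.5,3.5,3.5,3.5,6.2,6.2,6.2]}'; python3 -m creep '{"translation":[[0,0,5],[0,0,10],[2.5,5.5,10],[5,11,10],[7.5,16.5,10],[10,22,10],[13,25.1,10],[13,25.1,10]],"delta_rot":[[0,0,0],[0,0,0],[0,0,0],[0,0,0],[0,0,0],[0,0,0],[0,0,0],[0,0,0]],"hand":[6.2,6.2,6.2,8.5,8.5,8.5,8.5,8.5]}'; python3 to.py 608.5 -90 6 -181.7
python3 - <<'E'
from h import *
c=get_calibration("wrist");p,d=get_image("wrist")
for b in blobs(p,(8,40,60),(28,255,255),300):
    print(b.mean(0).round(),rect(plane("wrist",b,24,c)))
E
```

```text
clock: 14.9
position: [478.3, -341.5, 13.5]
ee_rot: [-0.696, 0.718, -0.0, 0.0]
contact_force: [-0.1, -0.3, -0.0]
gripper_width: 62.4
grasp_force: 0.0
clock: 15.9
position: [610.0, -88.0, 113.1]
ee_rot: [-0.697, 0.717, -0.0, 0.001]
contact_force: [0.1, -0.3, -0.5]
gripper_width: 85.0
grasp_force: 0.0
t 15.9 pos [610.  -88.  113.1] shift cm [ -0.15  -0.2  -10.71] turn -0.1 tilt [ 0.001  0.    -1.   ] j [ 0.12  0.47 -0.17  0.   -0.93 -0.15] w 85.0 F [ 0.1 -0.3 -0.5]
[248. 308.] [682.9  10.6  38.6  26.1  68.6]
[325. 202.] [607.9 -93.5  50.   46.1  88.6]
```

```bash
python3 -m creep '{"translation":[[-0.1,-0.3,-4],[-0.1,-0.3,-8],[-0.1,-0.3,-10.7],[-0.1,-0.3,-10.7],[-0.1,-0.3,-10.7],[-0.1,-0.3,-10.7],[-0.1,-0.3,-10.7],[-0.1,-0.3,-10.7]],"delta_rot":[[0,0,0],[0,0,0],[0,0,0],[0,0,0],[0,0,0],[0,0,0],[0,0,0],[0,0,0]],"hand":[8.5,8.5,8.5,3.5,3.5,3.5,3.5,3.5]}' && python3 -m creep '{"translation":[[0,0,5],[0,0,10.5],[-3,-4,10.5],[-6,-8,10.5],[-9,-12,10.5],[-12,-16,10.5],[-13,-17.2,10.5],[-13,-17.2,10.5]],"delta_rot":[[0,0,0],[0,0,0],[0,0,0],[0,0,0],[0,0,0],[0,0,0],[0,0,0],[0,0,0]],"hand":[3.5,3.5,3.5,3.5,3.5,3.5,3.5,3.5]}'; python3 to.py 478 -263 13 -181.7
```

```text
clock: 16.95
position: [608.4, -93.6, 8.2]
ee_rot: [-0.696, 0.718, -0.001, 0.001]
contact_force: [-1.5, -0.6, 5.8]
gripper_width: 45.9
grasp_force: 62.0
clock: 17.95
position: [476.7, -265.9, 111.3]
ee_rot: [-0.695, 0.719, -0.0, 0.0]
contact_force: [0.2, 0.1, -0.3]
gripper_width: 45.4
grasp_force: 61.8
t 17.95 pos [ 476.7 -265.9  111.3] shift cm [ 0.13  0.29 -9.83] turn 0.2 tilt [ 0.  0. -1.] j [-0.21  0.37 -0.35 -0.   -0.85  0.18] w 45.4 F [ 0.2  0.1 -0.3]
```

```bash
python3 -m creep '{"translation":[[0.1,0.2,-4],[0.1,0.2,-7],[0.1,0.2,-9],[0.1,0.2,-9.8],[0.1,0.2,-9.8],[0.1,0.2,-9.8],[0.1,0.2,-9.8],[0.1,0.2,-9.8]],"delta_rot":[[0,0,0],[0,0,0],[0,0,0],[0,0,0],[0,0,0],[0,0,0],[0,0,0],[0,0,0]],"hand":[3.5,3.5,3.5,3.5,3.5,6.2,6.2,6.2]}'; python3 -m creep '{"translation":[[0,0,5],[0,0,10],[0,4,14],[2,9,18],[4,14,21],[6,20,21],[6,20,21],[6,20,21]],"delta_rot":[[0,0,0],[0,0,0],[0,0,0],[0,0,0],[0,0,0],[0,0,0],[0,0,0],[0,0,0]],"hand":[6.2,6.2,6.2,3,0,0,0,0]}'; python3 to.py 660 305 230 -181.7
python3 - <<'E'
from h import *
for n in("top","side"):
    p,d=get_image(n);cv2.imwrite(f"pics/{n}1.png",p[:,:,::-1])
    v,u=np.mgrid[0:400,0:640];o,r=rays(n,np.c_[u.ravel(),v.ravel()])
    P=(o+r*d.ravel()[:,None]);P=P[(d.ravel()>0)&(abs(P[:,0]-590)<80)&(abs(P[:,1]-300)<110)&(P[:,2]>10)&(P[:,2]<230)]
    for z in range(50,190,15):
        q=P[(P[:,2]>z)&(P[:,2]<z+15)]
        if len(q): print(n,z,len(q),np.percentile(q,[3,50,97],axis=0).round().tolist())
if 1:
    a=cv2.imread("pics/top1.png")[140:240,180:480];b=cv2.imread("pics/side1.png")[70:350,200:430]
    a=cv2.resize(a,None,fx=2,fy=2,interpolation=3);b=cv2.resize(b,(460,560))[:340]
    cv2.imwrite("pics/c2.png",np.vstack([a,np.pad(b,((0,0),(0,140),(0,0)))]))
E
```

```text
clock: 18.95
position: [478.4, -263.4, 13.5]
ee_rot: [-0.696, 0.718, -0.0, 0.0]
contact_force: [-0.3, -0.4, -0.1]
gripper_width: 62.0
grasp_force: 0.0
clock: 19.95
position: [537.8, -63.2, 222.9]
ee_rot: [-0.696, 0.718, 0.0, -0.0]
contact_force: [0.0, -0.2, 0.4]
gripper_width: -0.4
grasp_force: 0.0
t 19.95 pos [537.8 -63.2 222.9] shift cm [12.22 36.82  0.71] turn 0.0 tilt [-0.001 -0.    -1.   ] j [ 0.18  0.25 -0.21 -0.   -1.11 -0.21] w -0.4 F [ 0.  -0.2  0.4]
top 50 175 [[538.0, 246.0, 50.0], [550.0, 318.0, 57.0], [557.0, 384.0, 65.0]]
top 65 160 [[551.0, 246.0, 66.0], [558.0, 312.0, 72.0], [565.0, 383.0, 79.0]]
top 80 172 [[559.0, 247.0, 80.0], [566.0, 314.0, 88.0], [572.0, 381.0, 94.0]]
top 95 180 [[567.0, 247.0, 95.0], [574.0, 316.0, 102.0], [580.0, 383.0, 110.0]]
top 110 234 [[575.0, 247.0, 110.0], [583.0, 303.0, 118.0], [632.0, 379.0, 125.0]]
top 125 211 [[583.0, 242.0, 125.0], [589.0, 308.0, 132.0], [621.0, 382.0, 140.0]]
top 140 252 [[591.0, 237.0, 141.0], [598.0, 307.0, 149.0], [607.0, 380.0, 155.0]]
top 155 56 [[597.0, 231.0, 155.0], [602.0, 304.0, 157.0], [606.0, 382.0, 160.0]]
side 50 181 [[543.0, 216.0, 51.0], [550.0, 286.0, 57.0], [556.0, 381.0, 64.0]]
side 65 180 [[552.0, 215.0, 65.0], [558.0, 293.0, 72.0], [564.0, 380.0, 79.0]]
side 80 196 [[559.0, 217.0, 81.0], [566.0, 292.0, 88.0], [573.0, 377.0, 95.0]]
side 95 181 [[568.0, 217.0, 96.0], [574.0, 293.0, 103.0], [580.0, 377.0, 109.0]]
side 110 220 [[575.0, 215.0, 110.0], [582.0, 290.0, 118.0], [629.0, 378.0, 124.0]]
side 125 194 [[584.0, 215.0, 126.0], [589.0, 290.0, 133.0], [596.0, 378.0, 140.0]]
side 140 210 [[591.0, 215.0, 141.0], [598.0, 290.0, 148.0], [605.0, 376.0, 154.0]]
side 155 6 [[599.0, 258.0, 155.0], [602.0, 348.0, 156.0], [603.0, 373.0, 156.0]]
```

View pics/c2.png

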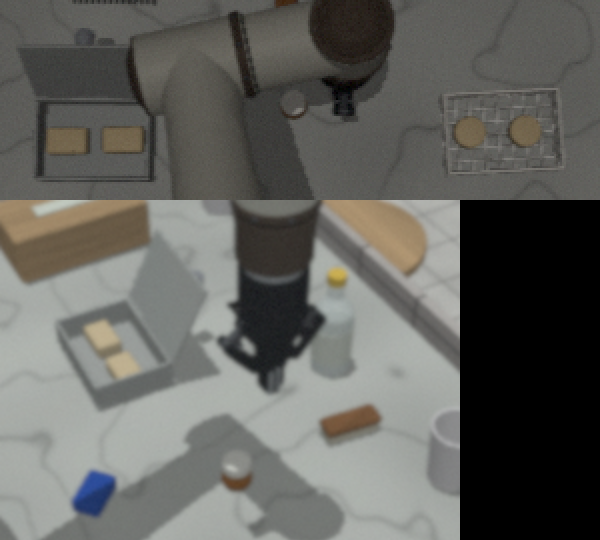

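Both bars sit in the box and both tablets in the basket, and the jar, brush and blue block haven't moved. The lid stands at about 2.05 rad, with its free edge at (604,158). The knob is at crop (85,37). Next I'll find the knob's y.

```bash
python3 - <<'E'
from h import *
print(plane("top",[(222,158),(215,157),(230,158)],122).round(0), plane("top",[(278,112)],80))
E
python3 -m creep '{"translation":[[1,6,0.7],[3,12,0.7],[5,18,0.7],[7,24,0.7],[9,30,0.7],[11.5,33,0.7],[12.2,34,0.7],[12.2,34,0.7]],"delta_rot":[[0,0,0],[0,0,0],[0,0,0],[0,0,0],[0,0,0],[0,0,0],[0,0,0],[0,0,0]],"hand":[0,0,0,0,0,0,0,0]}'; python3 to.py 650 265 130 -181.7
```

```text
[[622. 297. 122.]
 [625. 316. 122.]
 [621. 274. 122.]] [[762.41789979 139.08742454  80.        ]]
clock: 21.05
position: [660.4, 275.4, 229.1]
ee_rot: [-0.696, 0.718, 0.0, -0.001]
contact_force: [0.8, -0.1, -0.5]
gripper_width: -0.0
grasp_force: 0.0
t 21.05 pos [660.4 275.4 229.1] shift cm [-1.04 -1.04 -9.91] turn 0.2 tilt [-0.002 -0.001 -1.   ] j [ 0.62  0.54  0.26 -0.   -1.29 -0.65] w -0.0 F [ 0.8 -0.1 -0.5]
```

```bash
python3 -m creep '{"translation":[[0,-1.3,-5],[0,-1.3,-9.7],[-2,-1.3,-9.7],[-4,-1.3,-9.7],[-5.5,-1.3,-9.7],[-7,-1.3,-9.7],[-8.5,-1.3,-9.7],[-10,-1.3,-9.7]],"delta_rot":[[0,0,0],[0,0,0],[0,0,0],[0,0,0],[0,0,0],[0,0,0],[0,0,0],[0,0,0]],"hand":[0,0,0,0,0,0,0,0]}'; python3 to.py 530 262 137 -181.7
```

```text
clock: 22.05
position: [559.5, 262.6, 133.8]
ee_rot: [-0.696, 0.718, -0.0, 0.0]
contact_force: [1.8, 0.6, 1.2]
gripper_width: -0.0
grasp_force: 0.8
t 22.05 pos [559.5 262.6 133.8] shift cm [-2.95 -0.06  0.32] turn 0.1 tilt [ 0.001  0.001 -1.   ] j [ 0.7   0.45 -0.14  0.   -0.97 -0.73] w -0.0 F [1.8 0.6 1.2]
```

```bash
python3 -m creep '{"translation":[[-1.5,0,0.5],[-3,0,0.2],[-4.4,0,0],[-6.5,0,-1.4],[-8.1,0,-3.3],[-9.2,0,-5],[-9.6,0,-6],[-9.8,0,-7]],"delta_rot":[[0,0,0],[0,0,0],[0,0,0],[0,0,0],[0,0,0],[0,0,0],[0,0,0],[0,0,0]],"hand":[0,0,0,0,0,0,0,0]}'; python3 to.py 461 262 52 -181.7
```

```text
clock: 23.05
position: [461.7, 263.5, 62.8]
ee_rot: [-0.696, 0.718, -0.0, -0.0]
contact_force: [-0.0, -0.1, 0.8]
gripper_width: -0.1
grasp_force: 0.4
t 23.05 pos [461.7 263.5  62.8] shift cm [-0.07 -0.15 -1.08] turn 0.1 tilt [-0. -0. -1.] j [ 0.82  0.42 -0.43 -0.   -0.72 -0.85] w -0.1 F [-0.  -0.1  0.8]
```

```bash
python3 -m creep '{"translation":[[0,0,-0.5],[0,0,-0.9],[0,0,-1.2],[0,0,-1.4],[0,0,-1.4]],"delta_rot":[[0,0,0],[0,0,0],[0,0,0],[0,0,0],[0,0,0]],"hand":[0,0,0,0,0]}'; python3 to.py 461 262 52 -181.7
```

```text
clock: 23.68
position: [462.5, 263.6, 52.3]
ee_rot: [-0.696, 0.718, -0.0, 0.0]
contact_force: [-6.7, -2.7, 19.6]
gripper_width: 0.6
grasp_force: 10.0
t 23.68 pos [462.5 263.6  52.3] shift cm [-0.15 -0.16 -0.03] turn 0.0 tilt [ 0.001 -0.    -1.   ] j [ 0.82  0.43 -0.44  0.   -0.7  -0.85] w 0.6 F [-6.7 -2.7 19.6]
```

```bash
python3 -m creep '{"translation":[[0,0,-0.2],[0,0,-0.2],[0,0,3],[0,0,8],[-2,-5,13],[-4,-11,16],[-4,-17,16],[-4,-23,16]],"delta_rot":[[0,0,0],[0,0,0],[0,0,0],[0,0,0],[0,0,0],[0,0,0],[0,0,0],[0,0,0]],"hand":[0,0,0,0,0,0,0,0]}'
python3 - <<'E'
from h import *
ims=[]
for n in("top","side"):
    p,d=get_image(n);ims.append(p[:,:,::-1])
    v,u=np.mgrid[0:400,0:640];o,r=rays(n,np.c_[u.ravel(),v.ravel()])
    P=(o+r*d.ravel()[:,None]);P=P[(d.ravel()>0)&(P[:,2]>25)&(P[:,2]<75)]
    for x in range(430,550,20):
        q=P[(abs(P[:,0]-x)<8)&(abs(P[:,1]-340)<35)]
        print(n,x,len(q),np.median(q[:,2]).round(1) if len(q) else None)
a=cv2.resize(ims[0][90:270,180:480],None,fx=2,fy=2);b=cv2.resize(ims[1][70:350,200:430],(300,360))
cv2.imwrite("pics/c3.png",np.hstack([a,b])[:,:800])
E
```

```text
clock: 24.68
position: [422.3, 42.9, 210.3]
ee_rot: [-0.697, 0.717, -0.001, 0.002]
contact_force: [2.2, -0.6, -0.5]
gripper_width: -0.1
grasp_force: 0.0
top 430 119 53.7
top 450 93 54.0
top 470 109 54.4
top 490 119 54.0
top 510 125 53.2
top 530 133 52.9
side 430 114 50.2
side 450 37 51.5
side 470 12 51.9
side 490 8 51.3
side 510 0 None
side 530 0 None
```

View pics/c3.png

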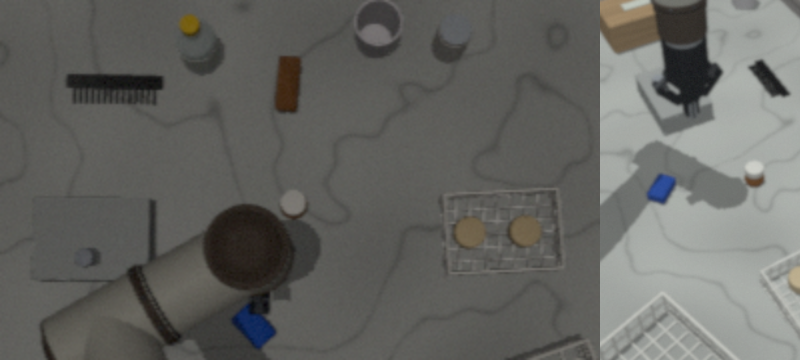

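The picture shows the lid flat over the box (knob at (87,257)), both tablets in the basket at (470,232) and (525,231), and everything else in place. The lid stopped hard at z = 52 with 20 N against it, where moving it had taken under 2 N, and 52 mm is the shut height. Handing in.

```bash
python3 -c "
from bench import *
print(job_done())"
```

```text
the job is handed in; nothing more can be done
None
```

The job is handed in at about 25 s on the robot's clock: both bars are in the grey soap box with its lid shut flat, both round tablets are in the small white wire basket, and the other toiletries were left where they stood.

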